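Clamp the plaque blank on the engraver bed

ROBOT

A 7-joint arm with a two-finger parallel gripper is mounted at the origin on the work surface. World frame = base frame: x ahead of the robot, y to its left, z up, the work surface at z = 0. Lengths are in m, angles in rad, forces in N, time in s.
With the tool pointing down it reaches from about 0.425 to 0.925 m from the base axis. Payload 6.8 kg.
Tool frame: the origin (TCP) lies at the very end of the fingers, on their centre line; the grasp point (between the pads) lies 19 mm behind it (r.tcp_to_grasp is the distance from the TCP to the grasp point, in m); z points along the fingers, y is the line along which they close (so a half turn about z gives the same grasp; the last joint's range is limited). The gripper opens to 85 mm and grips with 20 to 120 N. Pads are 22 mm wide; open, the fingers measure 114 mm over their backs; the gripper's body (76 mm by 85 mm) begins 54 mm behind the grasp point. The pads swing forward as they close: fully open they stand 13 mm farther back than shut.
Start: joints at [1.148, 0.477, 0.022, 1.555, -0.011, 1.109, -0.083], TCP at [0.209, -0.642, 0.231] pointing down, gripper open.
Joint ranges: [-2.96, 2.96], [-0.34, 2.1], [-1.41, 1.46], [0.24, 2.44], [-1.37, 4.51], [0.17, 1.92], [-2.96, 2.96]. Speed limits (rad/s): [2.39, 2.39, 3.14, 3.14, 3.14, 3.14, 3.14].

INTERFACE

Orientations are given as a rotation vector (axis times angle).
In Python, from bench import r gives the robot as it stands.
- The arm moves only by the tool step_arm, never from a script. Its argument "moves" is a list of rows, each a list of 7 numbers: the shift along the tool's x, y, z in mm, then the turn, a rotation vector about the tool's x, y, z in rad, then the finger opening in mm, from 0 to 85.4. A call has 1 to 8 rows; each row is the pose to reach, as a shift and turn from the pose commanded when the call began, along the tool's axes at that moment; what a row does not reach only later rows make up. A row lasts 1/10 s, in which the tool goes at most 50 mm and 8.59 degrees, less where a joint would pass 70% of its speed; a pose out of reach is approached as far as the arm can. A call with a gripper value outside its range is refused whole. The fingers move at their own pace and stop on an object; "grip_force" is the grip in N (left out, the last holds). Time passes only in rows, so rows that repeat a pose let the fingers close. It gives the time, the measured TCP pose, the force, the opening and the grip force at its end, in the units of the state.
- r.get_obs(): the state, without advancing time (a new reading comes with each control period).
- r.grab_frame(name): name is "side" or "top" or "wrist"; returns a dict with "image" (400x640x3 uint8, red, green, blue), "depth" (400x640 float32, m along the optical axis (not along the pixel's ray), 0 where there is no reading), "mtx" (3x3 intrinsics, pixels), "rvec" (rotation vector, rad) and "tvec" (3), from world to camera coordinates, as OpenCV has them. Camera axes: x right, y down, z forward; pixel columns grow to the right and rows downward; lengths in m; the calibration is good to about 2 mm. A picture is of the moment at which its call begins.
- r.hand_in(): hands the job in; it is judged then, once.
The state is a dict: "clock": time; "joints": joint angles; "qvel": joint speeds; "tau": joint torques, N m; "tcp_pos": TCP position; "orientation": TCP orientation; "contact_force": force on the tool from outside, world axes, zero at the start; "moment": the same for the moment, N m; "grip_width": finger opening in m; "gripper_force": force on a finger pad.
Only numpy, scipy, OpenCV 4.12 (cv2) and the standard library are available. Lean on these libraries where they do the work, as an engineer would, in place of code of your own. Each camera call takes 0.05 s, during which the arm holds its last target. There are 200 camera calls.

TASK

Clamp the wooden plaque blank where it lies on the engraver's bed plate: with the back of a finger, swing the steel clamp strap round until it lies square across the plaque's near edge, its rubber foot over the wood, and then push the black cam lever all the way down. Push only, never grip or pick anything up; do not touch or shift the plaque, and leave the screwdriver, bottle, mug and tape roll where they are.

Things in the scene. Friction and masses are not known exactly. Their poses are not given: they have to be found in the camera images.
- bed: the engraver's bed plate lying on the desk: T-slotted aluminium, 180 (x) x 300 (y) x 15 mm, fixed to the desk. Origin: centre of its underside; z up. Along its far (+x) edge a 160 mm long stop, 36 mm high above the desk, has a lip that reaches over the plaque's far edge. The clamp stands near the middle of the near (-x) edge.
- plaque: the plaque blank: loose wooden board 90 (x) x 130 (y) x 15 mm, about 0.12 kg, lying flat on the bed plate with its far edge under the stop's lip. Origin: centre of its underside; axes parallel to the bed's at the start.
- stud (a point): where the clamp's upright stud leaves the top of the bed plate (15 mm above the desk), 52 mm to the -x side of the bed's centre. The strap and the lever swing together round the vertical line through it. The lever's pin crosses this line 53 mm above this point.
- strap (a joint): rad, the strap's swing about the stud. 0: square over the plaque (nose along the bed's +x); positive is anticlockwise seen from above. It starts swung aside clockwise, at -1.7 to -1.0; end stops at -2 and +2 only. Stiff turn (0.15 N m, about 2.5 N near the nose); it stays where it is left.
- strap_nose (a point): centre of the strap's top face at its round nose, 64 mm from the stud. The strap is a slotted dark steel bar, 26 mm wide, 14 mm high, reaching 77 mm from the stud to the nose's end and 36 mm to its tail, under which a heel stands on the plate. While the lever is up its underside is 43 mm (at the stud) to 46 mm (nose) above the desk, its top 57 to 60 mm.
- strap_foot: black rubber foot under the strap near its nose, 18 mm across, 57 mm from the stud. Origin: centre of its lower face; axes: x along the strap towards the nose, y across it, z up (tips 2.6 degrees with the strap). With the lever up it clears the plaque by about 2 mm; pushing the lever down brings it down about 4 mm, on to the plaque, where it is springy.
- lever (a joint): rad, the cam lever's swing about its pin, which crosses the strap. 0: fully open, standing 70 degrees above level and leaning towards the strap's tail; it grows as the lever is pushed down towards the tail; 1.22: fully down, lying level over the tail. It starts at 0 to 0.25. It resists with 0.25 N m (about 4 N near its end) and stays where it is left.
- lever_tip (a point): free end of the lever, 83 mm from its pin. Black plastic, 10 mm thick, 16 mm wide, 22 mm over the last 30 mm. Axes: z along the lever from pin to end, y across the strap, x out of the pushed face (which lies 5 mm out): towards the nose when upright, up when down. Fully down, it is about 70 mm above the desk and 83 mm from the stud on the tail side.
- screwdriver: screwdriver, 130 mm long, lying on the left (+y) end of the bed plate along x. Leave alone.
- bottle: green bottle, 62 mm across, 160 mm high, standing on the desk. Origin: centre of its underside. Leave alone.
- mug: white mug, 80 mm across, 90 mm high. Origin: centre of its underside. Leave alone.
- tape: roll of tape lying flat, 96 mm across, 24 mm high. Origin: centre of its underside. Leave alone.
Mind the look-alikes: they are no part of the job. Of the things like the plaque, leave any that is blue or white; of the rest the larger one is meant.

How it is judged:
On the way, in this order (a step that is already met when the one before it is completed fails the run):
1. the strap lies square over the plaque's edge (within 0.2 rad), the lever still up (value of joint strap between -0.2 and 0.2 rad and value of joint lever below 0.4 rad), for 0.2 s.
2. the lever is pushed fully down (value of joint lever above 1.14 rad), for 0.2 s.
At the end, for the whole second after the job is handed in: The strap is within 0.2 rad of square, the lever within 0.08 rad of fully down, the foot on the plaque's near edge and pressing it with over 5 N, the plaque within 6 mm of where it lay and at rest (value of joint strap between -0.2 and 0.2 rad and value of joint lever above 1.14 rad and x of strap_foot in the frame of plaque between -0.042 and -0.015 m and contact force between strap_foot and plaque above 5 N and distance of plaque from where it was at the start of the episode below 0.006 m and linear speed of plaque below 0.01 m/s); the robot touches nothing.
It fails at once if the lever is pushed down before the strap lies over the plaque (value of joint lever above 0.6 rad and (value of joint strap below -0.35 rad or value of joint strap above 0.35 rad)).
It fails at once if the strap or the lever is taken between the fingers ((y of the grasp point in the frame of strap_foot between -0.01 and 0.01 m and x of the grasp point in the frame of strap_foot between -0.04 and 0.02 m and z of the grasp point in the frame of strap_foot below 0.036 m) or (y of the grasp point in the frame of lever_tip between -0.008 and 0.008 m and x of the grasp point in the frame of lever_tip between -0.008 and 0.008 m and z of the grasp point in the frame of lever_tip between -0.06 and 0.008 m)).
It fails at once if the robot touches the plaque (contact force between any of the arm, the fingers and plaque above 2 N).
It fails at once if the plaque is shifted or lifted (distance of plaque from where it was at the start of the episode above 0.01 m).
It fails at once if the screwdriver, bottle, mug or tape roll is moved (distance of any of screwdriver, bottle, mug, tape from where it was at the start of the episode above 0.015 m).
It also fails if it takes over 48 s, if anything falls off the work surface, if the arm or the gripper's body presses on something with over 40 N, if the wrist force passes 120 N, or if a joint passes its speed limit or range.

## Working session

There is one attempt and no reset: what is moved stays moved. The work goes in short steps, Python scripts to look and compute and a tool call to move; the robot and the scene stay as the last step left them, time stands still between calls to the robot, and variables do not carry over. Pictures are saved under pics/ and viewed, at most 10 in all, crops included, and the job is handed in when it is done.

Besides the shell and the picture viewer there is one more tool, called after ">>>" by a JSON object that holds its "method" and its "body". step_arm: Moves the arm, as the interface text tells. Its arguments: {"type":"object","properties":{"moves":{"type":"array","items":{"type":"array","items":{"type":"number"}}},"grip_force":{"type":"number"}},"required":["moves"]}

```bash
mkdir -p pics
cat > h.py <<'E'
import numpy as np, cv2
from bench import r
def save(name,fn,crop=None,scale=1):
    f=r.grab_frame(name); np.savez('pics/'+fn+'.npz',**f)
    im=f['image'][:,:,::-1]
    if crop: x0,y0,x1,y1=crop; im=im[y0:y1,x0:x1]
    cv2.imwrite('pics/'+fn+'.png',cv2.resize(im,None,fx=scale,fy=scale,interpolation=cv2.INTER_CUBIC)); return f
def ray(f,u,v):
    R=cv2.Rodrigues(f['rvec'])[0]; c=-R.T@f['tvec'].ravel()
    return c,R.T@np.linalg.inv(f['mtx'])@[u,v,1.]
def at_z(f,u,v,z):
    c,d=ray(f,u,v); return c+d*(z-c[2])/d[2]
def at_d(f,u,v):
    c,d=ray(f,u,v); return c+d*f['depth'][int(v),int(u)]
def load(fn): return dict(np.load('pics/'+fn+'.npz'))
def state():
    o=r.get_obs(); R=cv2.Rodrigues(np.array(o['orientation']))[0]
    print(round(o['clock'],2),np.round(o['tcp_pos'],4),np.round(R,3).tolist(),np.round(o['joints'],3),o['grip_width']); return o,R
E
python3 - <<'E'
from h import *
save('top','top0');save('side','side0');state()
a=cv2.imread('pics/top0.png');b=cv2.imread('pics/side0.png')
E
```

```text
0.1 [ 0.2088 -0.6413  0.2304] [[0.951, 0.31, -0.001], [0.31, -0.951, 0.002], [-0.0, -0.002, -1.0]] [ 1.148  0.478  0.022  1.556 -0.012  1.109 -0.083] 0.08549864487967733
```

View pics/top0.png

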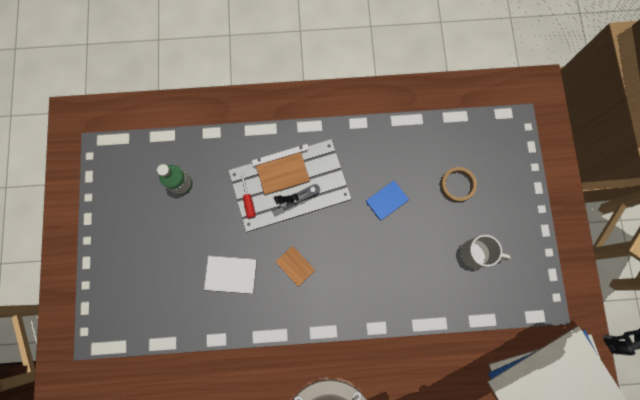

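View pics/side0.png

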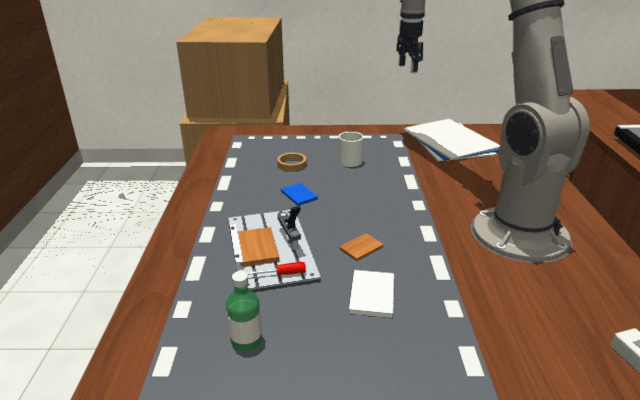

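The top view shows the bed at about (290,185) with the larger wooden plaque on it at (283,172). The look-alikes are the small wood piece (296,266), the blue one (388,200) and the white one (230,275). The plaque on the bed is the one meant. The strap nose is near (313,190), so it is swung clockwise, and the lever is black at (285,199). The bottle is at (175,180), and the tape and mug are far to the right.

Run:
```python
from h import *
f=load('top0')
im=f['image'][130:240,220:360,::-1]
cv2.imwrite('pics/topc.png',cv2.resize(im,None,fx=5.5,fy=5.5,interpolation=cv2.INTER_CUBIC))
c,_=ray(f,0,0);print('cam',c)
for n,u,v in [('plq',283,172),('bedc',290,185),('lev',283,199),('nose',313,190),('bottle',165,168)]:
    print(n,at_d(f,u,v).round(3))
s=load('side0');im=s['image'][190:300,215:335,::-1]
cv2.imwrite('pics/sidec.png',cv2.resize(im,None,fx=5.4,fy=5.4,interpolation=cv2.INTER_CUBIC))
```

```text
cam [ 0.32989316 -0.00785591  1.27530853]
plq [0.667 0.08  0.031]
bedc [0.631 0.063 0.026]
lev [0.573 0.077 0.122]
nose [0.603 0.001 0.067]
bottle [0.662 0.359 0.161]
```

View pics/topc.png

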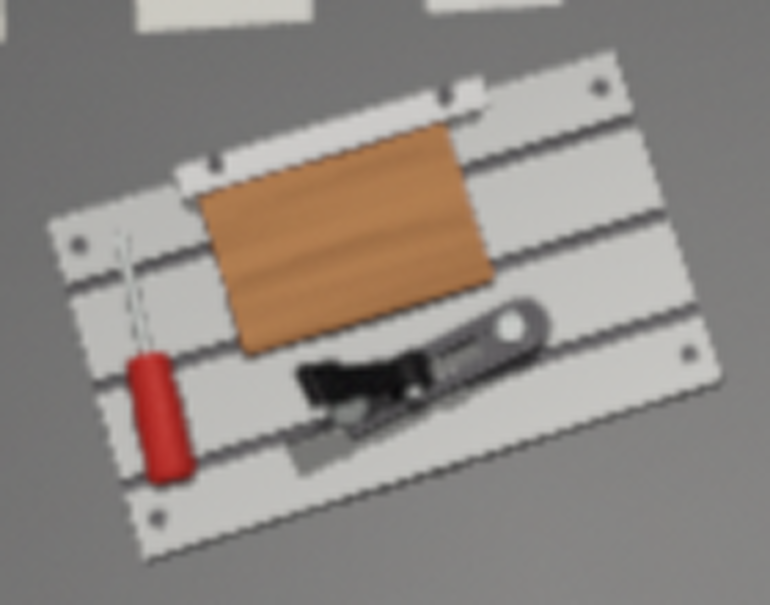

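View pics/sidec.png

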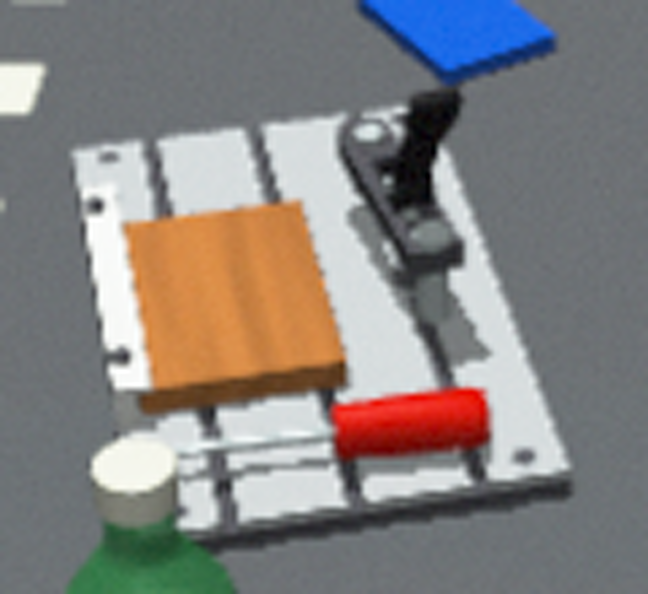

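The crop shows the bed corners at (48,220), (613,50), (722,378) and (145,560). The strap nose is at about (518,325), the stud near (405,385) and the lever tip near (315,382).

```bash
cat >> h.py <<'E'
def bedfit():
    f=load('top0'); g=lambda x,y,z: at_z(f,(x+.5)/5.5-.5+220,(y+.5)/5.5-.5+130,z)
    FL,FR,NR,NL=[g(*p,.015)[:2] for p in [(48,220),(613,50),(722,374),(143,556)]]
    c=(FL+FR+NR+NL)/4; ey=(FL-FR+NL-NR); ey/=np.hypot(*ey); ex=np.array([ey[1],-ey[0]])
    return f,g,c,ex,ey,(FL,FR,NR,NL)
E
python3 - <<'E'
from h import *
f,g,c,ex,ey,K=bedfit()
FL,FR,NR,NL=K
print('bed',c,'yaw',np.degrees(np.arctan2(ex[1],ex[0])),'sizes',[np.hypot(*d).round(3) for d in (FL-FR,NL-NR,FL-NL,FR-NR)])
stud=c-.052*ex; print('stud',stud)
for n,x,y,z in [('nose',518,325,.06),('levtip',315,382,.135),('pl1',200,198,.03),('pl2',445,122,.03),('pl3',494,272,.03),('pl4',247,353,.03)]:
    p=g(x,y,z)[:2]; d=p-stud; print(n,p.round(4),'bed',(d@ex-.052).round(4),(d@ey).round(4),'ang',np.arctan2(d@ey,d@ex).round(3),np.hypot(*d).round(4))
# pts cloud check of tall things
H,W=f['depth'].shape
for v in range(180,212,2):
  for u in range(268,322,2):
    p=at_d(f,u,v)
    if p[2]>.08: print((u,v),p.round(3))
E
```

```text
bed [0.63722769 0.06538038] yaw 13.584681877591354 sizes [np.float64(0.3), np.float64(0.3), np.float64(0.179), np.float64(0.178)]
stud [0.58668245 0.0531665 ]
nose [ 0.6079 -0.0016] bed -0.0443 -0.0582 ang -1.439 0.0587
levtip [0.5708 0.0912] bed -0.0585 0.0407 ang 1.729 0.0412
pl1 [0.6909 0.1529] bed 0.0727 0.0725 ang 0.526 0.1443
pl2 [0.7219 0.0283] bed 0.0735 -0.0559 ang -0.419 0.1374
pl3 [0.6425 0.0087] bed -0.0081 -0.0564 ang -0.91 0.0714
pl4 [0.61  0.133] bed -0.0106 0.0722 ang 1.05 0.0832
(286, 186) [ 0.33  -0.008  1.275]
(286, 188) [ 0.33  -0.008  1.275]
(292, 194) [0.593 0.056 0.082]
(276, 196) [0.578 0.093 0.137]
(278, 196) [0.58  0.088 0.13 ]
(280, 196) [0.58  0.084 0.125]
(282, 196) [0.581 0.079 0.12 ]
(284, 196) [0.583 0.075 0.108]
(286, 196) [0.584 0.07  0.104]
(288, 196) [0.584 0.065 0.099]
(290, 196) [0.586 0.061 0.091]
(292, 196) [0.588 0.056 0.081]
(274, 198) [0.573 0.098 0.141]
(276, 198) [0.572 0.092 0.144]
(278, 198) [0.573 0.088 0.135]
(280, 198) [0.574 0.084 0.132]
(282, 198) [0.575 0.079 0.123]
(284, 198) [0.576 0.075 0.117]
(286, 198) [0.578 0.07  0.106]
(288, 198) [0.58  0.066 0.096]
(290, 198) [0.58  0.061 0.092]
(292, 198) [0.582 0.056 0.084]
(274, 200) [0.569 0.099 0.134]
(276, 200) [0.567 0.093 0.142]
(278, 200) [0.567 0.088 0.14 ]
(280, 200) [0.569 0.084 0.131]
(282, 200) [0.57  0.079 0.124]
(284, 200) [0.57  0.075 0.12 ]
(286, 200) [0.573 0.071 0.107]
(288, 200) [0.573 0.066 0.104]
(290, 200) [0.574 0.061 0.095]
(292, 200) [0.575 0.056 0.09 ]
(294, 200) [0.576 0.051 0.084]
(276, 202) [0.563 0.093 0.138]
(278, 202) [0.562 0.088 0.14 ]
(280, 202) [0.563 0.084 0.136]
(282, 202) [0.564 0.079 0.128]
(284, 202) [0.565 0.075 0.123]
(286, 202) [0.569 0.071 0.101]
(278, 204) [0.558 0.089 0.134]
(294, 210) [ 0.33  -0.008  1.275]
```

```bash
cat >> h.py <<'E'
from scipy.spatial.transform import Rotation as Ro
def row(p,yaw,w=0):
    """tool-axis shift (mm) and turn to reach p with tool down, x axis at yaw"""
    o=r.get_obs(); R=cv2.Rodrigues(np.array(o['orientation']))[0]
    c,s=np.cos(yaw),np.sin(yaw); T=np.array([[c,s,0],[s,-c,0],[0,0,-1]])
    return np.r_[(R.T@(np.array(p)-o['tcp_pos'])*1000).round(1),Ro.from_matrix(R.T@T).as_rotvec().round(3),w].tolist()
STUD=np.array([.5867,.0532]);YAW=.2371
def strap_push(th,gap=0,z=.042,rad=.062,off=.0275):
    a=YAW+th; d=np.array([np.cos(a),np.sin(a)]); n=np.array([d[1],-d[0]])
    return np.r_[STUD+rad*d+(off+gap)*n,z],a+np.pi
E
python3 - <<'E'
from h import *
print(row(*strap_push(-1.44,.022,.15)))
E
```

```text
[528.2, -478.7, 81.2, -0.001, -0.001, -1.624, 0.0]
```

>>> {"method": "step_arm", "body": {"moves": [[528,-479,81,0,0,-1.624,0],[528,-479,81,0,0,-1.624,0],[528,-479,81,0,0,-1.624,0],[528,-479,81,0,0,-1.624,0],[528,-479,81,0,0,-1.624,0],[528,-479,81,0,0,-1.624,0],[528,-479,81,0,0,-1.624,0],[528,-479,81,0,0,-1.624,0]]}}

```text
clock: 0.9
tcp_pos: [0.4066, -0.2949, 0.1859]
orientation: [2.276, 2.165, -0.0]
contact_force: [1.4, 0.2, -0.1]
grip_width: -0.0002
gripper_force: 0.0
```

Run:
```python
from h import *
state();print(row(*strap_push(-1.44,.022,.15)))
```

```text
0.9 [ 0.4066 -0.2949  0.1859] [[0.05, 0.999, -0.0], [0.999, -0.05, -0.0], [-0.0, -0.0, -1.0]] [ 0.824  0.273 -0.375  1.988  0.126  0.902  0.333] -0.00016003264198913045
[279.9, 142.3, 35.9, -0.0, 0.0, -0.418, 0.0]
```

>>> {"method": "step_arm", "body": {"moves": [[280,142,36,0,0,-0.42,0],[280,142,36,0,0,-0.42,0],[280,142,36,0,0,-0.42,0],[280,142,36,0,0,-0.42,0],[280,142,36,0,0,-0.42,0],[280,142,36,0,0,-0.42,0],[280,142,36,0,0,-0.42,0],[280,142,36,0,0,-0.42,0]]}}

```text
clock: 1.7
tcp_pos: [0.5642, -0.0218, 0.1496]
orientation: [-1.775, -2.59, -0.002]
contact_force: [0.6, -0.1, -0.1]
grip_width: -0.0002
gripper_force: 0.0
```

Run:
```python
from h import *
save('wrist','w1');state();print(row(*strap_push(-1.44,.022,.05)))
```

```text
1.75 [ 0.5634 -0.0246  0.1496] [[-0.358, 0.934, -0.001], [0.934, 0.358, 0.0], [0.0, -0.001, -1.0]] [ 0.351  0.442 -0.531  1.873  0.28   0.902  0.052] 8.79325839801107e-05
[2.2, 0.3, 99.6, -0.001, -0.0, -0.002, 0.0]
```

View pics/w1.png

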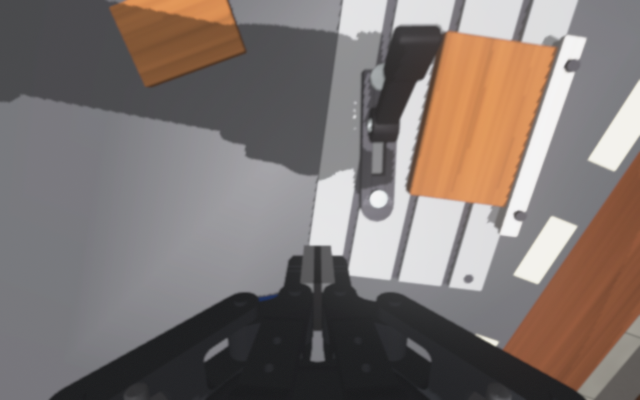

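The wrist view shows the strap parallel to the tool's x axis. Its nose screw is at (379,199), the pin at about (378,127), and the fingers are well clear at (317,265). I'll refine the stud and nose positions.

Run:
```python
from h import *
f=load('w1')
print('nose',at_z(f,379,199,.061),at_d(f,379,207)); print('strap edges at nose',at_z(f,362,200,.059),at_z(f,396,200,.059)); print('strap l mid',at_z(f,366,127,.057))
print('noseEnd',at_z(f,378,221,.059))
for t in (-1.44,):
  a=YAW+t; print('exp nose',STUD+.064*np.array([np.cos(a),np.sin(a)]))
# fine path rows from the hover-low pose
T0,a0=strap_push(-1.44,.022,.045)
print(row(T0,a0))
```

```text
nose [0.60655284 0.00163712 0.061     ] [ 0.60984155 -0.00472247  0.05908423]
strap edges at nose [ 0.59517169 -0.0042702   0.059     ] [0.61981639 0.00523039 0.059     ]
strap l mid [0.57611021 0.04750331 0.057     ]
noseEnd [ 0.61397764 -0.01569361  0.059     ]
exp nose [ 0.60971781 -0.0065175 ]
[2.1, 0.3, 104.6, -0.001, -0.0, -0.002, 0.0]
```

>>> {"method": "step_arm", "body": {"moves": [[2,0,40,0,0,0,0],[2,0,75,0,0,0,0],[2,0,95,0,0,0,0],[2,0,106,0,0,0,0],[2,0,106,0,0,0,0]]}}

```text
clock: 2.25
tcp_pos: [0.5616, -0.0253, 0.0431]
orientation: [-1.785, -2.583, 0.004]
contact_force: [-0.4, -0.1, 0.1]
grip_width: -0.0002
gripper_force: 0.0
```

Run:
```python
from h import *
state()
for g in (.01,0):print(row(*strap_push(-1.44,g,.043)))
for t in np.linspace(-1.44,-.72,7)[1:]: print(row(*strap_push(t,0,.043)))
```

```text
2.25 [ 0.5616 -0.0253  0.0431] [[-0.354, 0.935, -0.003], [0.935, 0.354, -0.001], [0.0, -0.003, -1.0]] [ 0.291  0.587 -0.462  1.94   0.391  0.706 -0.045] -0.0002382130505819084
[2.3, 14.2, 0.0, -0.003, -0.0, -0.006, 0.0]
[2.4, 24.2, -0.0, -0.003, -0.0, -0.006, 0.0]
[-0.4, 31.8, -0.0, -0.003, -0.0, -0.126, 0.0]
[-2.3, 39.7, -0.1, -0.003, -0.0, -0.246, 0.0]
[-3.2, 47.8, -0.1, -0.003, -0.001, -0.366, 0.0]
[-3.1, 55.9, -0.1, -0.003, -0.001, -0.486, 0.0]
[-2.1, 64.0, -0.1, -0.003, -0.001, -0.606, 0.0]
[-0.1, 71.9, -0.2, -0.003, -0.001, -0.726, 0.0]
```

>>> {"method": "step_arm", "body": {"moves": [[2,14,0,0,0,0,0],[2,24,0,0,0,0,0],[0,32,0,0,0,-0.126,0],[-2,40,0,0,0,-0.246,0],[-3,48,0,0,0,-0.366,0],[-3,56,0,0,0,-0.486,0],[-2,64,0,0,0,-0.606,0],[0,72,0,0,0,-0.726,0]]}}

```text
clock: 3.05
tcp_pos: [0.6309, 0.002, 0.045]
orientation: [-0.741, -3.053, 0.002]
contact_force: [-2.8, -0.5, 0.3]
grip_width: -0.0001
gripper_force: 1.3
```

Run:
```python
from h import *
save('wrist','w2');state()
for t in np.linspace(-.72,-.02,7)[1:]: print(row(*strap_push(t,0,.043)))
```

```text
3.1 [0.6322 0.0031 0.0451] [[-0.891, 0.453, 0.001], [0.453, 0.891, 0.0], [-0.001, 0.001, -1.0]] [ 0.345  0.711 -0.628  1.762  0.539  0.845  0.565] 0.0001619642590854481
[-1.3, 3.2, 2.1, 0.001, 0.001, -0.104, 0.0]
[-3.3, 10.8, 2.1, 0.001, 0.001, -0.221, 0.0]
[-4.4, 18.6, 2.1, 0.0, 0.001, -0.337, 0.0]
[-4.6, 26.5, 2.1, 0.0, 0.001, -0.454, 0.0]
[-3.8, 34.4, 2.1, 0.0, 0.001, -0.571, 0.0]
[-2.1, 42.2, 2.1, 0.0, 0.001, -0.687, 0.0]
```

View pics/w2.png

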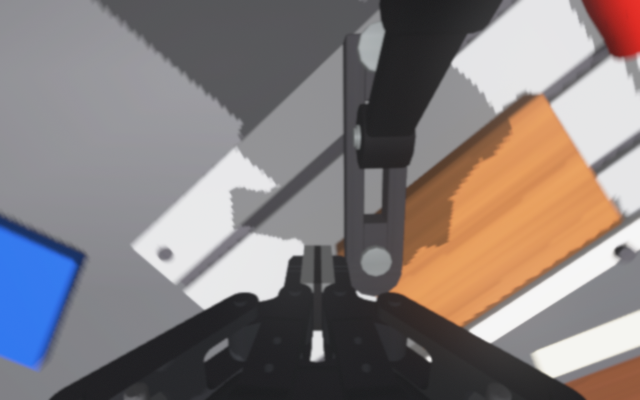

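The strap follows the finger. Its nose is at (377,262), beside the fingers at (317,260). I'll continue the arc.

>>> {"method": "step_arm", "body": {"moves": [[-1,3,0,0,0,-0.104,0],[-3,11,0,0,0,-0.221,0],[-4,19,0,0,0,-0.337,0],[-5,26,0,0,0,-0.454,0],[-4,34,0,0,0,-0.571,0],[-2,42,0,0,0,-0.687,0],[-2,43,0,0,0,-0.71,0],[-2,43,0,0,0,-0.71,0]]}}

```text
clock: 3.9
tcp_pos: [0.6531, 0.0396, 0.0449]
orientation: [-0.353, 3.12, 0.0]
contact_force: [0.5, -1.2, -0.3]
grip_width: 0.0003
gripper_force: 0.3
```

Run:
```python
from h import *
save('wrist','w3');o,R=state()
p=o['tcp_pos'][:2]-STUD; ex=np.array([np.cos(YAW),np.sin(YAW)]); ey=np.array([-ex[1],ex[0]])
print('finger in bed',p@ex,p@ey,'tool yaw err',np.arctan2(-R[1,0],-R[0,0])-YAW)
```

```text
3.95 [0.6528 0.0395 0.0448] [[-0.975, -0.223, 0.001], [-0.223, 0.975, 0.0], [-0.002, 0.0, -1.0]] [ 0.374  0.791 -0.776  1.7    0.668  0.933  1.128] -7.627394674778131e-05
finger in bed 0.06101524324914045 -0.028817089566159783 tool yaw err -0.01171275475643993
```

View pics/w3.png

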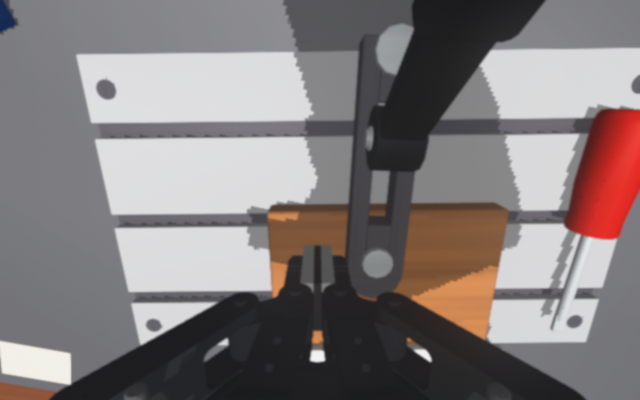

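The strap is over the plaque with its nose screw at (378,263), tilted slightly short of square. I'll quantify that.

Run:
```python
from h import *
f=load('w3')
ex=np.array([np.cos(YAW),np.sin(YAW)]); ey=np.array([-ex[1],ex[0]])
B=lambda p:(np.array([(p[:2]-STUD)@ex,(p[:2]-STUD)@ey])*1000).round(1)
for n,u,v,z in [('nose screw',378,263,.062),('nose L',348,262,.059),('nose R',405,262,.059),('Ledge tail',362,60,.057),('tail screw',400,48,.06)]:
  b=B(at_z(f,u,v,z)); print(n,b,np.arctan2(b[1],b[0]))
  print('depth',B(at_d(f,u,v)),at_d(f,u,v)[2])
for n,u,v in [('pl nearL',270,208),('pl nearR',500,208)]: print(n,B(at_z(f,u,v,.03)))
print('bed near edge',B(at_z(f,80,55,.015)),B(at_z(f,630,48,.015)))
```

```text
nose screw [53.5 -1.2] -0.02242614617647966
depth [52.8 -1.5] 0.06330804374015642
nose L [ 54.5 -14.3] -0.2566010412034903
depth [ 54.6 -14.3] 0.0588024759772737
nose R [54.8 11.7] 0.21034548343071846
depth [71.  20.8] 0.029399761593260243
Ledge tail [-30.3 -10.2] -2.8168747488520762
depth [-30.5 -10. ] 0.05550451973018111
tail screw [-33.8   3.2] 3.0471994504003597
depth [-33.8   3.1] 0.0604137640659006
pl nearL [ 37.8 -53. ]
pl nearR [39.4 68.5]
bed near edge [ -39.2 -145.9] [-39.  128.7]
```

Strap is at about -0.05 rad, well within tolerance. Next I back off, lift, and move to the nose side of the lever.

```bash
cat >> h.py <<'E'
def lev(phi_deg,rr=.068,dz=0,th=-.05,h=.011):
    ph=np.radians(phi_deg); a=YAW+th; d=np.array([np.cos(a),np.sin(a)])
    s=STUD+.0015*np.array([-np.sin(YAW),np.cos(YAW)])
    x=-rr*np.cos(ph)+.005*np.sin(ph)+h; z=.068+rr*np.sin(ph)+.005*np.cos(ph)+dz
    return np.r_[s+x*d,z],a+np.pi
E
python3 - <<'E'
from h import *
state(); print(row(*lev(88,dz=.03)),row(*lev(88)))
E
```

```text
3.95 [0.6528 0.0395 0.0448] [[-0.975, -0.223, 0.001], [-0.223, 0.975, 0.0], [-0.002, 0.0, -1.0]] [ 0.374  0.791 -0.776  1.7    0.668  0.933  1.128] -7.627394674778131e-05
[47.6, 29.1, -121.4, 0.0, 0.002, 0.038, 0.0] [47.6, 29.1, -91.4, 0.0, 0.002, 0.038, 0.0]
```

>>> {"method": "step_arm", "body": {"moves": [[0,-15,0,0,0,0,0],[-5,-20,-30,0,0,0,0],[-5,-20,-75,0,0,0,0],[-5,-20,-121,0,0,0,0],[20,10,-125,0,0,0.04,0],[40,29,-125,0,0,0.04,0],[48,29,-100,0,0,0.04,0],[48,29,-92,0,0,0.04,0]]}}

```text
clock: 4.75
tcp_pos: [0.5967, 0.0553, 0.1348]
orientation: [0.295, -3.125, 0.003]
contact_force: [-0.2, -0.8, -1.0]
grip_width: -0.0
gripper_force: 0.0
```

Run:
```python
from h import *
f=save('side','s2',(215,170,345,270),6);save('wrist','w4');state()
for p in (80,72,64,56,48,40,32,24): print(row(*lev(p)))
```

```text
4.85 [0.5982 0.0551 0.1349] [[-0.983, -0.186, -0.002], [-0.186, 0.983, -0.001], [0.003, -0.001, -1.0]] [ 0.431  0.616 -0.865  1.78   0.548  1.007  1.109] -9.41348308652444e-05
[7.6, 1.8, -0.9, -0.001, -0.003, -0.0, 0.0]
[17.0, 1.8, 0.7, -0.001, -0.003, -0.0, 0.0]
[26.1, 1.8, 3.7, -0.001, -0.003, -0.0, 0.0]
[34.6, 1.8, 7.8, -0.001, -0.003, -0.0, 0.0]
[42.5, 1.8, 13.1, -0.001, -0.003, -0.0, 0.0]
[49.6, 1.8, 19.5, -0.001, -0.003, -0.0, 0.0]
[55.7, 1.8, 26.8, -0.001, -0.003, -0.0, 0.0]
[60.8, 1.8, 34.8, -0.001, -0.003, -0.0, 0.0]
```

View pics/s2.png

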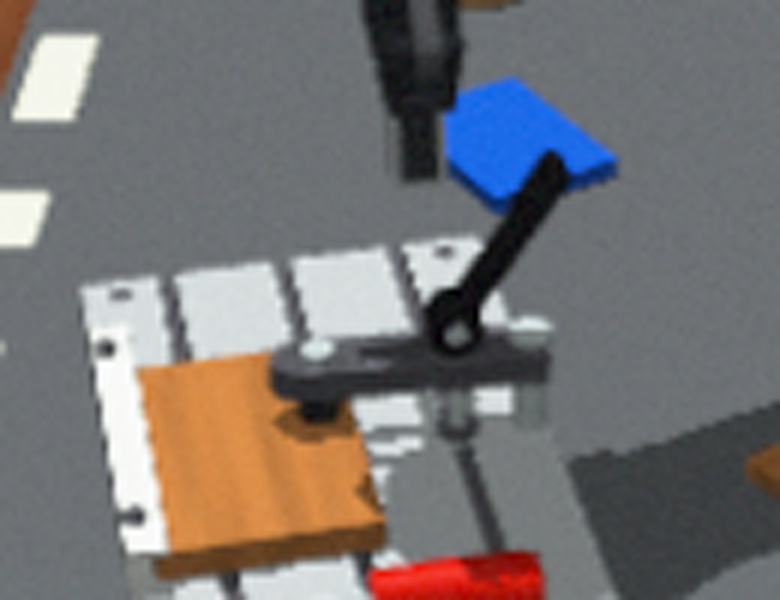

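View pics/w4.png

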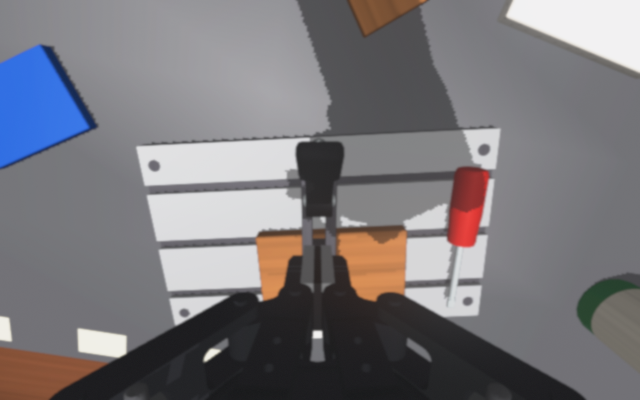

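The strap is square and the foot is over the plaque edge. The lever (tip at (320,150) in the wrist view) is in line with the fingers at (317,260), and the strap looks straight. Now I push the lever.

>>> {"method": "step_arm", "body": {"moves": [[8,1,0,0,0,0,0],[17,2,1,0,0,0,0],[26,2,4,0,0,0,0],[35,2,8,0,0,0,0],[43,2,13,0,0,0,0],[50,2,20,0,0,0,0],[56,2,27,0,0,0,0],[61,2,35,0,0,0,0]]}}

```text
clock: 5.65
tcp_pos: [0.5381, 0.0474, 0.1015]
orientation: [-0.297, 3.126, -0.001]
contact_force: [-0.7, -0.5, 6.3]
grip_width: -0.0
gripper_force: 2.4
```

Run:
```python
from h import *
state()
for p in (24,16,8,0): print(row(*lev(p)))
```

```text
5.65 [0.5381 0.0474 0.1015] [[-0.982, -0.188, 0.001], [-0.188, 0.982, -0.0], [-0.001, -0.0, -1.0]] [ 0.467  0.575 -0.868  1.948  0.568  0.881  1.061] -2.5467837988033127e-06
[0.3, -1.8, 1.2, -0.0, 0.001, 0.002, 0.0]
[4.2, -1.8, 9.9, -0.0, 0.001, 0.002, 0.0]
[6.9, -1.8, 19.1, -0.0, 0.001, 0.002, 0.0]
[8.2, -1.8, 28.5, -0.0, 0.001, 0.002, 0.0]
```

>>> {"method": "step_arm", "body": {"moves": [[2,-1,5,0,0,0,0],[4,-2,10,0,0,0,0],[6,-2,15,0,0,0,0],[7,-2,20,0,0,0,0],[8,-2,24,0,0,0,0],[8,-2,28,0,0,0,0],[8,-2,30,0,0,0,0],[8,-2,31,0,0,0,0]]}}

```text
clock: 6.45
tcp_pos: [0.5299, 0.0446, 0.072]
orientation: [0.298, -3.126, 0.003]
contact_force: [-14.5, -1.0, 36.8]
grip_width: -0.0
gripper_force: 18.2
```

>>> {"method": "step_arm", "body": {"moves": [[0,0,1,0,0,0,0],[0,0,2,0,0,0,0],[0,0,2,0,0,0,0]]}}

```text
clock: 6.75
tcp_pos: [0.5298, 0.0447, 0.0711]
orientation: [0.298, -3.126, 0.004]
contact_force: [-16.5, -1.5, 42.0]
grip_width: -0.0
gripper_force: 21.1
```

Run:
```python
from h import *
o,R=state();print(o['contact_force'],row(*lev(0)))
```

```text
6.75 [0.5298 0.0447 0.0711] [[-0.982, -0.189, -0.001], [-0.189, 0.982, -0.003], [0.002, -0.003, -1.0]] [ 0.445  0.606 -0.836  1.983  0.616  0.827  1.021] -2.2367708712313358e-05
[-16.48763598  -1.50492243  41.95978568] [-0.4, -0.7, -1.9, -0.003, -0.002, 0.003, 0.0]
```

>>> {"method": "step_arm", "body": {"moves": [[0,0,-10,0,0,0,0],[0,0,-40,0,0,0,0],[0,0,-85,0,0,0,0],[-40,0,-120,0,0,0,0],[-60,0,-120,0,0,0,0],[-60,0,-120,0,0,0,0]]}}

```text
clock: 7.35
tcp_pos: [0.5929, 0.0549, 0.1891]
orientation: [-0.293, 3.124, 0.001]
contact_force: [-1.0, -0.9, -1.2]
grip_width: 0.0
gripper_force: 0.0
```

Run:
```python
from h import *
f=save('side','s3',(215,170,345,270),6);g=save('wrist','w5');o,R=state();print(o['contact_force'])
ex=np.array([np.cos(YAW),np.sin(YAW)]); ey=np.array([-ex[1],ex[0]])
for v in range(60,300,12):
  L=[at_d(g,u,v) for u in range(240,400,4)]; L=[p for p in L if .05<p[2]<.1]
  if L: 
    m=np.mean(L,0); print(v,((m[:2]-STUD)@ex*1000).round(1),((m[:2]-STUD)@ey*1000).round(1),np.median([p[2] for p in L]).round(4))
```

```text
7.45 [0.5892 0.0545 0.1871] [[-0.982, -0.188, -0.002], [-0.188, 0.982, -0.001], [0.002, -0.0, -1.0]] [ 0.474  0.547 -0.914  1.758  0.486  1.082  1.153] -0.0001122995031725326
[0.15702975 0.08332631 0.15740048]
96 -77.0 4.1 0.0748
108 -68.2 3.6 0.0745
120 -59.1 3.2 0.0746
132 -49.7 2.7 0.0736
144 -39.5 2.2 0.0728
156 -29.3 3.4 0.0728
168 -19.0 2.9 0.072
180 -10.0 0.6 0.0745
192 -0.7 0.1 0.0793
204 16.6 -0.7 0.0558
216 28.1 -2.1 0.0562
228 40.0 -1.9 0.0567
240 51.6 -2.5 0.0574
```

View pics/s3.png

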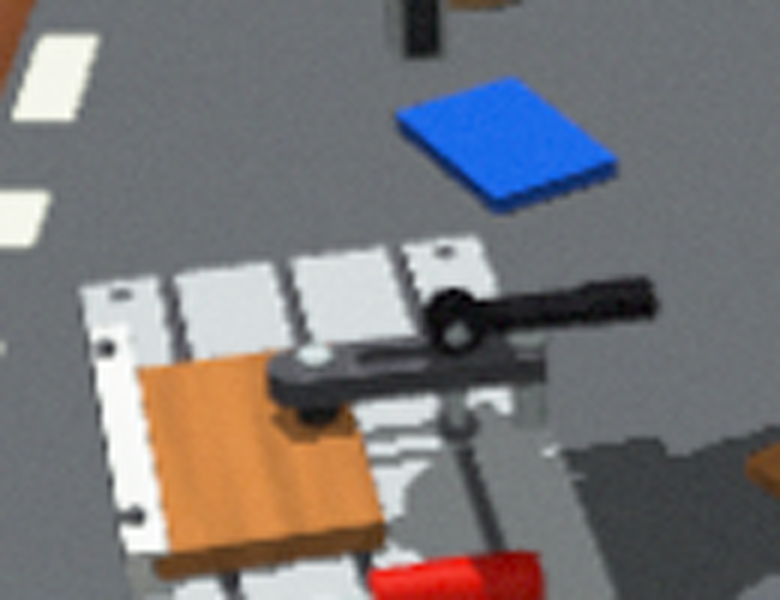

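The lever lies level, with its tip face at 74.8 mm against 75 mm expected when fully down. The strap is at about -0.05 rad and its foot rests on the plaque. The arm is clear, so I'm handing in.

```bash
python3 -c "
from bench import r
print(r.hand_in())"
```

```text
the job is handed in; nothing more can be done
None
```

I swung the strap square across the plaque's near edge (about -0.05 rad), pushed the cam lever fully down, and handed the job in with the arm clear; the hand-in returned no verdict, and the foot's pressing force was not measured.

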